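# Lean the hook pattern board against the angle plate and block its foot

### The arm

A 6-joint arm with a two-finger parallel gripper is mounted at the origin on a cart in front of the work surface, level with it; the furniture and walls round the work are solid. World frame = base frame: x ahead of the robot, y to its left, z up, the work surface at z = 0. Lengths are in m, angles in degrees, forces in N, time in s.
With the tool pointing down it reaches from about 0.275 to 0.75 m from the base axis. Payload 10.2 kg.
Tool frame: the origin (TCP) lies at the very end of the fingers, on their centre line; the grasp point (between the pads) lies 19 mm behind it; z points along the fingers, x is the direction in which the jaws open and shut, and the axes are right-handed (so a half turn about z gives the same grasp; the last joint's range is limited). The gripper opens to 85 mm and grips with 20 to 120 N. Pads are 22 mm wide; open, the fingers measure 114 mm over their backs; the gripper's body (76 mm by 85 mm) begins 54 mm behind the grasp point. The pads swing forward as they close: fully open they stand 13 mm farther back than shut.
Start: joints at [-78.174, 17.928, 85.812, -0, 76.261, -12.8], TCP at [0.219, -0.477, 0.231] pointing down, gripper open.
Joint ranges: [-168.41, 168.41], [-55.51, 124.54], [10.69, 146.95], [-70.63, 250.63], [1, 178], [-165.06, 165.06]. Speed limits (degrees/s): [136.94, 136.94, 172.46, 180, 180, 180].

### API

Orientations are given as a 3x3 rotation matrix whose columns are the frame's x, y, z axes.
In Python, from cell import robot, snapshot, workorder gives the robot as it stands.
- The arm moves only by the tool apply_moves, never from a script. Its argument "moves" is a list of rows, each an object with "fingers": the opening, from -1 (shut) to 1 (fully open); "delta_pos": the shift along the tool's x, y, z in units of 40 mm (1.0 is 40 mm), a list of three; "rotation": the turn, a rotation vector about the tool's x, y, z in degrees, a list of three. In form: [{"fingers": fingers, "delta_pos": [tx, ty, tz], "rotation": [rx, ry, rz]}, ...]. A call has 1 to 5 rows; each row shifts and turns the commanded pose from where the row before left it, along the tool's axes as they then stand; what a row does not reach is not made up. A row lasts 1/12 s, in which the tool goes at most 41.7 mm and 7.16 degrees, less where a joint would pass 70% of its speed; a pose out of reach is approached as far as the arm can. A call is refused whole if a number of a shift passes 1 or a number of a turn 7.16, either way. A call with a gripper value outside its range is refused whole. The fingers move at their own pace and stop on an object; "squeeze" is the grip in N (left out, the last holds). Time passes only in rows, so rows that do not move let the fingers close. It gives the time, the measured TCP pose, the force and the opening at its end, in the units of the state.
- robot.sense(): the state, without advancing time (a new reading comes with each control period).
- snapshot(name): name is "side" or "top" or "wrist"; returns a dict with "img" (384x512x3 uint8, red, green, blue), "mtx" (3x3 intrinsics, pixels), "world_from_camera" (4x4, takes a point from camera to world coordinates). Camera axes: x right, y down, z forward; pixel columns grow to the right and rows downward; lengths in m; the calibration is good to about 2 mm. A picture is of the moment at which its call begins. There is no depth.
- workorder.finish_job(): hands the job in, once; it reports no verdict.
The state is a dict: "time_s": time; "qpos": joint angles; "joint_velocities": joint speeds; "joint_efforts": joint torques, N m; "tcp_pos": TCP position; "ee_rot": TCP orientation; "wrist_force": force on the tool from outside, world axes, zero at the start; "torque": the same for the moment, N m; "gripper_width": finger opening in m.
Only numpy, scipy, OpenCV 4.12 (cv2) and the standard library are available. Lean on these libraries where they do the work, as an engineer would, in place of code of your own. Each camera call takes 0.05 s, during which the arm holds its last target. There are 200 camera calls.

### The job

Set up the tall hook pattern board so that the smith can read it: take it out of the wooden rack and lean it back against the middle of the grey angle plate at about 20 degrees from upright, resting on its foot, square to the plate and with the pattern side facing out. Put the hardwood block flat on the bench with its long side up against the middle of the board's foot, so that the foot cannot slide out. Leave everything else as it is.

Things in the scene. Friction and masses are not known exactly. Their poses are not given: they have to be found in the camera images.
- tall_board: The taller of two pale wooden boards that stand on edge in the wooden rack: 12 mm thick (its x), 110 mm wide (its y), 190 mm tall (its z), 0.32 kg. A dark steel hook outline is inlaid in its pattern side, the -x side. Origin: centre of its bottom face; z points up the board. It stands up to 0.1 rad slack in its slot and either board may be in either slot.
- board_foot (a point): Middle of the tall board's bottom edge on the pattern side (6 mm to -x of the board's origin).
- angle_plate: Grey cast angle plate fixed to the bench: an upright web 150 mm wide (y), 100 mm high and 12 mm thick, with a foot and ribs behind it. Origin: on the bench, at the middle of the bottom of its flat front face; x points away from the robot, into the plate (the web takes x = 0 to 12 mm, the foot behind it reaches x = 80 mm), y along the face, z up. The tall board rests on the web's top front edge.
- rack: Wooden rack fixed to the bench, 126 mm (x) by 100 mm (y) by 45 mm high, with two slots along its y, centred at x = -32 and +32 mm; slots are 15 mm wide and 35 mm deep, their floors 10 mm above the bench. Origin: centre of its underside.
- short_board: The shorter pale wooden board in the rack, 12 x 110 x 130 mm, with a ring inlaid. It stays in the rack. Origin: centre of its bottom face, z up the board.
- hardwood_block: Brown hardwood block lying flat on the bench, 60 mm (x) by 120 mm (y) by 43 mm high, 0.2 to 0.4 kg. Origin: centre of its underside. It slides on the bench when pushed with a few newtons.
- oil_can: Green oil can with a spout, 68 x 85 x 176 mm, stands near the back of the bench; bystander. Origin: centre of its underside.
- scriber_tin: Ochre tin with scribers, 69 mm across, 128 mm high; bystander. Origin: centre of its underside.
- punch: Steel punch, 13 x 112 x 13 mm, lying beside the arbor press; bystander. Origin: centre of its underside.
- cold_chisel: Cold chisel, 20 x 160 x 17 mm, lying beside the arbor press; bystander. Origin: centre of its underside.
- c_clamp: C-clamp, 108 x 118 x 13 mm, lying at the back right; bystander. Origin: centre of its underside.

How it is judged (in metres and radians):
At the end, for the whole second after the job is handed in: Tall board at rest on the bench, leaning 10-32 deg back on the plate, pattern out, square within 0.2 rad, foot 20-95 mm out and within 40 mm of the plate's middle. Block flat, parallel within 0.25 rad, long side within 6 mm of the foot edge, middles within 40 mm (angle between tall_board's own x axis and vertical between 1.741 and 2.131 rad and angle between the y axis of tall_board and the y axis of angle_plate, either way round below 0.2 rad and contact force between tall_board and angle_plate above 0.1 N and height (world z) of board_foot below 0.012 m and x of board_foot in the frame of angle_plate between -0.095 and -0.02 m and y of board_foot in the frame of angle_plate between -0.04 and 0.04 m and (x of board_foot in the frame of hardwood_block between 0.024 and 0.036 m or x of board_foot in the frame of hardwood_block between -0.036 and -0.024 m) and y of board_foot in the frame of hardwood_block between -0.04 and 0.04 m and angle between the y axis of hardwood_block and the y axis of angle_plate, either way round below 0.25 rad and angle between hardwood_block's own z axis and vertical below 0.1 rad and height (world z) of hardwood_block below 0.006 m and linear speed of each of tall_board, hardwood_block below 0.02 m/s); the robot touches nothing.
It fails at once if a bystander or the short board is pushed more than 40 mm (distance of any of short_board, oil_can, scriber_tin, punch, cold_chisel, c_clamp from where it was at the start of the episode above 0.04 m).
It fails at once if the oil can or the tin is knocked over (angle between any of oil_can, scriber_tin's own z axis and vertical above 0.6 rad).
It also fails if it takes over 72 s, if anything falls off the work surface, if the arm or the gripper's body presses on something with over 40 N, if the wrist force passes 120 N, or if a joint passes its speed limit or range.

## Working session

There is one attempt and no reset: what is moved stays moved. The work goes in short steps, Python scripts to look and compute and a tool call to move; the robot and the scene stay as the last step left them, time stands still between calls to the robot, and variables do not carry over. Pictures are saved under pics/ and viewed, on a budget of 10 in all, crops included, one or two more only if the job needs it, and the job is handed in when it is done.

Besides the shell and the picture viewer there is one more tool, called after ">>>" by a JSON object that holds its "method" and its "body", one argument or row to a line. apply_moves: Moves the arm, as the interface text tells. Its arguments: {"type":"object","properties":{"moves":{"type":"array"},"squeeze":{"type":"number"}},"required":["moves"]}

```bash
ls; mkdir -p pics
cat > h.py <<'E'
import numpy as np, cv2
from cell import robot, snapshot, workorder
def save(n,f,crop=None,s=1):
    d=snapshot(n); im=d["img"][:,:,::-1]
    np.savez(f"pics/{f}.npz",**d)
    show(im,f,crop,s); return d
def show(im,f,crop=None,s=1):
    if crop: u0,v0,u1,v1=crop; im=im[v0:v1,u0:u1]
    cv2.imwrite(f"pics/{f}.png",cv2.resize(im,None,fx=s,fy=s,interpolation=cv2.INTER_CUBIC))
def p2w(d,uv,z):
    K=d["mtx"];T=d["world_from_camera"]
    r=T[:3,:3]@np.linalg.inv(K)@np.array([uv[0],uv[1],1.]); o=T[:3,3]
    return (o+r*(z-o[2])/r[2]).round(4)
def w2p(d,P):
    T=np.linalg.inv(d["world_from_camera"]); c=T[:3,:3]@np.array(P)+T[:3,3]; q=d["mtx"]@c; return (q[:2]/q[2]).round(1)
E
python3 - <<'E'
from h import *
d=save("top","t0",s=1.5); e=save("side","s0",s=1.5)
for x in(d,e): print(x["mtx"],x["world_from_camera"].round(3))
print(robot.sense())
E
```

```text
pics
[[401.43075811   0.         255.42789956]
 [  0.         401.43075811 194.5268929 ]
 [  0.           0.           1.        ]] [[ 0.025 -0.989  0.143  0.427]
 [-1.    -0.025  0.006  0.006]
 [-0.002 -0.143 -0.99   0.931]
 [ 0.     0.     0.     1.   ]]
[[404.08833406   0.         255.80340168]
 [  0.         404.08833406 201.25620985]
 [  0.           0.           1.        ]] [[ 0.974 -0.134  0.183  0.388]
 [-0.227 -0.561  0.796 -0.712]
 [-0.003 -0.817 -0.577  0.568]
 [ 0.     0.     0.     1.   ]]
{'time_s': 0.1, 'qpos': array([-7.81740033e+01,  1.79528508e+01,  8.58472241e+01,  7.68258743e-04,
        7.62593778e+01, -1.28005247e+01]), 'joint_velocities': array([-0.02583854, -0.08431072, -0.10553814, -0.07993575, -0.04581883,
        0.01421032]), 'joint_efforts': array([ 2.36129454e-03, -4.12897182e+01, -2.60145038e+01, -1.35616860e-04,
        3.00689579e-03,  1.70493371e-05]), 'tcp_pos': array([ 0.21871122, -0.4770448 ,  0.23083853]), 'ee_rot': array([[ 4.16698617e-01, -9.09044676e-01, -1.99906962e-04],
       [-9.09044138e-01, -4.16698595e-01,  1.01829105e-03],
       [-1.00897300e-03, -2.42596219e-04, -9.99999462e-01]]), 'wrist_force': array([ 0.26511582, -0.06513766, -0.14732148]), 'torque': array([-0.02797845, -0.02718828, -0.01294099]), 'gripper_width': 0.08564115834232838}
```

View pics/t0.png

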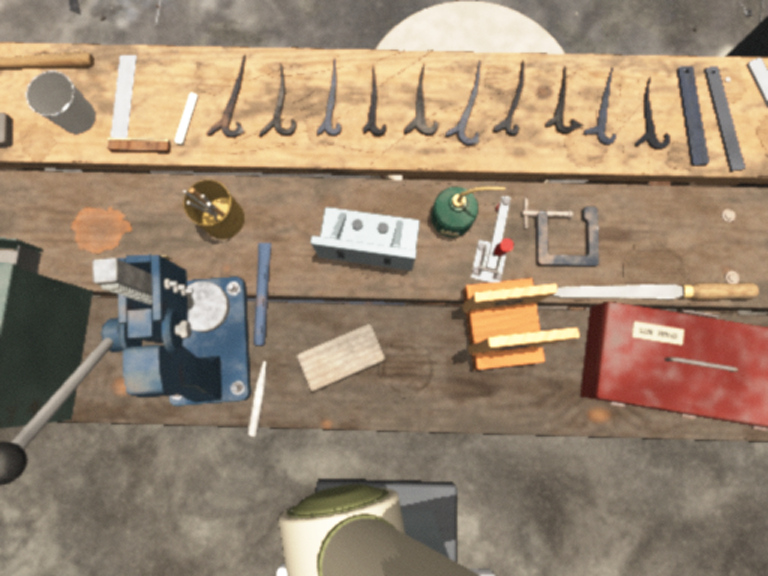

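View pics/s0.png

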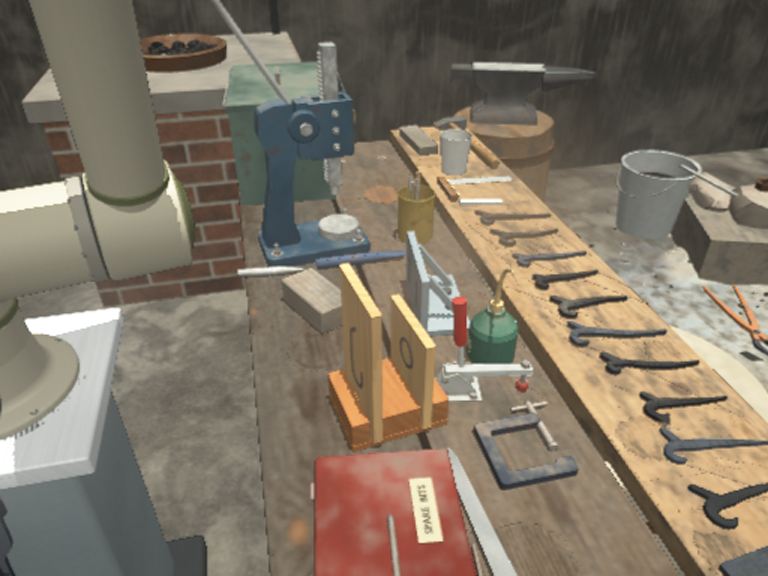

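The side view shows the tall board (hook side towards the robot) in the near slot of the rack, at about (360,350). The top view shows the plate at about (365,240), the block at (340,357) and the rack at (505,325). I'll enlarge the top view to measure.

Run:
```python
from h import *
d=dict(np.load("pics/t0.npz")); show(d["img"][:,:,::-1],"t0c",(190,125,400,275),3.8)
```

```text
(no output)
```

View pics/t0c.png

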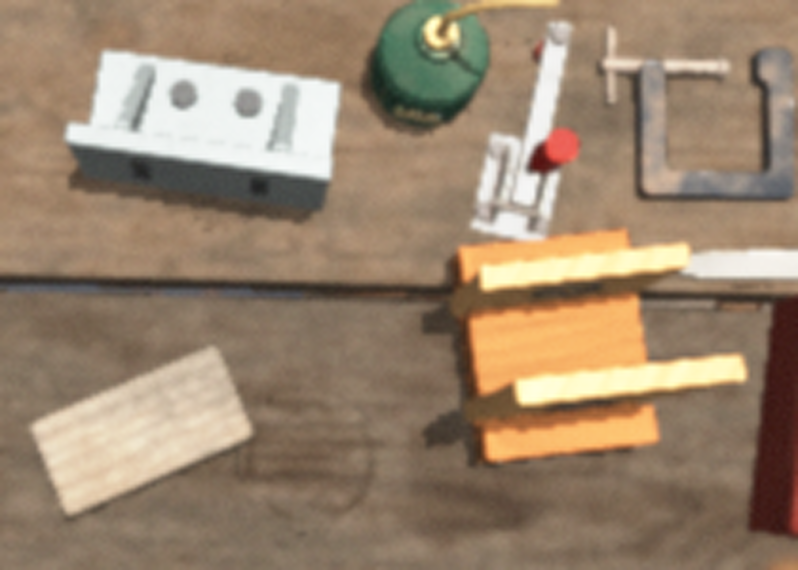

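Run:
```python
from h import *
d=dict(np.load("pics/t0.npz"))
G={"plate_top_front":(.1,[(68,143),(332,180)]),"plate_bot":(0,[(80,174),(322,210)]),"block":(.043,[(30,428),(215,346),(253,434),(68,517)]),
"rack":(.045,[(458,248),(628,230),(660,442),(487,463)]),"tall":(.2,[(515,382),(742,355),(747,380),(517,407)]),"short":(.14,[(480,265),(690,243),(691,265),(481,290)])}
for k,(z,L) in G.items():
    P=np.array([p2w(d,(190+(u+.5)/3.8-.5,125+(v+.5)/3.8-.5),z) for u,v in L])
    e=[(np.linalg.norm(P[i]-P[i-1]).round(4),np.degrees(np.arctan2(*(P[i]-P[i-1])[[1,0]])).round(1)) for i in range(len(P))]
    print(k,P[:,:2].tolist(),P.mean(0)[:2].round(4),e)
```

```text
plate_top_front [[0.6139, 0.1139], [0.5965, -0.0334]] [0.6052 0.0402] [(np.float64(0.1483), np.float64(83.3)), (np.float64(0.1483), np.float64(-96.7))]
plate_bot [[0.6168, 0.1186], [0.5978, -0.0323]] [0.6073 0.0431] [(np.float64(0.1521), np.float64(82.8)), (np.float64(0.1521), np.float64(-97.2))]
block [[0.4575, 0.1361], [0.5078, 0.0304], [0.4573, 0.0069], [0.4072, 0.112]] [0.4574 0.0714] [(np.float64(0.0558), np.float64(25.6)), (np.float64(0.1171), np.float64(-64.6)), (np.float64(0.0557), np.float64(-155.0)), (np.float64(0.1164), np.float64(115.5))]
rack [[0.5689, -0.1107], [0.5821, -0.2106], [0.4586, -0.2278], [0.444, -0.1281]] [ 0.5134 -0.1693] [(np.float64(0.1261), np.float64(7.9)), (np.float64(0.1008), np.float64(-82.5)), (np.float64(0.1247), np.float64(-172.1)), (np.float64(0.1008), np.float64(98.3))]
tall [[0.4799, -0.118], [0.4956, -0.2267], [0.4837, -0.2289], [0.468, -0.1189]] [ 0.4818 -0.1731] [(np.float64(0.0119), np.float64(4.3)), (np.float64(0.1098), np.float64(-81.8)), (np.float64(0.0121), np.float64(-169.5)), (np.float64(0.1111), np.float64(98.1))]
short [[0.545, -0.1098], [0.5594, -0.2198], [0.5478, -0.2201], [0.5318, -0.1104]] [ 0.546 -0.165] [(np.float64(0.0132), np.float64(2.6)), (np.float64(0.1109), np.float64(-82.5)), (np.float64(0.0116), np.float64(-178.5)), (np.float64(0.1109), np.float64(98.3))]
```

>>> {"method": "apply_moves", "body": {
  "moves": [
    {"fingers": 1, "delta_pos": [0, 0, 0], "rotation": [0, 0, -7]},
    {"fingers": 1, "delta_pos": [0, 0, 0], "rotation": [0, 0, -7]},
    {"fingers": 1, "delta_pos": [0, 0, 0], "rotation": [0, 0, -7]},
    {"fingers": 1, "delta_pos": [0, 0, 0], "rotation": [0, 0, -7]},
    {"fingers": 1, "delta_pos": [0, 0, 0], "rotation": [0, 0, -7]}
  ]
}}

```text
time_s: 0.52
tcp_pos: [0.2187, -0.4771, 0.231]
ee_rot: [[0.866, -0.5, -0.0], [-0.5, -0.866, 0.001], [-0.001, -0.001, -1.0]]
wrist_force: [-0.3, 0.2, 0.9]
gripper_width: 0.0853
```

>>> {"method": "apply_moves", "body": {
  "moves": [
    {"fingers": 1, "delta_pos": [0, 0, 0], "rotation": [0, 0, -7]},
    {"fingers": 1, "delta_pos": [0, 0, 0], "rotation": [0, 0, -7]},
    {"fingers": 1, "delta_pos": [0, 0, 0], "rotation": [0, 0, -7]},
    {"fingers": 1, "delta_pos": [0, 0, 0], "rotation": [0, 0, -7]},
    {"fingers": 1, "delta_pos": [0, 0, 0], "rotation": [0, 0, -7]}
  ]
}}

```text
time_s: 0.93
tcp_pos: [0.2187, -0.4771, 0.231]
ee_rot: [[0.996, 0.087, -0.0], [0.087, -0.996, 0.001], [-0.0, -0.001, -1.0]]
wrist_force: [0.1, 0.5, 0.3]
gripper_width: 0.0857
```

>>> {"method": "apply_moves", "body": {
  "moves": [
    {"fingers": 1, "delta_pos": [0, 0, 0], "rotation": [0, 0, -7]},
    {"fingers": 1, "delta_pos": [0, 0, 0], "rotation": [0, 0, -7]},
    {"fingers": 1, "delta_pos": [0, 0, 0], "rotation": [0, 0, -7]},
    {"fingers": 1, "delta_pos": [0, 0, 0], "rotation": [0, 0, 0]}
  ]
}}

```text
time_s: 1.27
tcp_pos: [0.2187, -0.4771, 0.231]
ee_rot: [[0.9, 0.436, -0.0], [0.436, -0.9, 0.001], [0.0, -0.001, -1.0]]
wrist_force: [0.6, -0.3, -0.4]
gripper_width: 0.0852
```

>>> {"method": "apply_moves", "body": {
  "moves": [
    {"fingers": 1, "delta_pos": [0.56, -0.49, 0], "rotation": [0, 0, 0]},
    {"fingers": 1, "delta_pos": [0.56, -0.49, 0], "rotation": [0, 0, 0]},
    {"fingers": 1, "delta_pos": [0.56, -0.49, 0], "rotation": [0, 0, 0]},
    {"fingers": 1, "delta_pos": [0.56, -0.49, 0], "rotation": [0, 0, 0]},
    {"fingers": 1, "delta_pos": [0.56, -0.49, 0], "rotation": [0, 0, 0]}
  ]
}}

```text
time_s: 1.68
tcp_pos: [0.2776, -0.339, 0.2311]
ee_rot: [[0.904, 0.428, -0.0], [0.428, -0.904, 0.0], [0.0, -0.0, -1.0]]
wrist_force: [0.4, -0.1, 0.7]
gripper_width: 0.0856
```

>>> {"method": "apply_moves", "body": {
  "moves": [
    {"fingers": 1, "delta_pos": [0.56, -0.49, 0], "rotation": [0, 0, 0]},
    {"fingers": 1, "delta_pos": [0.56, -0.49, 0], "rotation": [0, 0, 0]},
    {"fingers": 1, "delta_pos": [0.56, -0.49, 0], "rotation": [0, 0, 0]},
    {"fingers": 1, "delta_pos": [0.56, -0.49, 0], "rotation": [0, 0, 0]},
    {"fingers": 1, "delta_pos": [0.56, -0.49, 0], "rotation": [0, 0, 0]}
  ]
}}

```text
time_s: 2.1
tcp_pos: [0.3362, -0.2022, 0.2313]
ee_rot: [[0.904, 0.428, -0.0], [0.428, -0.904, 0.0], [0.0, -0.0, -1.0]]
wrist_force: [1.0, -0.5, 0.3]
gripper_width: 0.0853
```

>>> {"method": "apply_moves", "body": {
  "moves": [
    {"fingers": 1, "delta_pos": [0.56, -0.49, 0], "rotation": [0, 0, 0]},
    {"fingers": 1, "delta_pos": [0.56, -0.49, 0], "rotation": [0, 0, 0]},
    {"fingers": 1, "delta_pos": [0.56, -0.49, 0], "rotation": [0, 0, 0]},
    {"fingers": 1, "delta_pos": [0.56, -0.49, 0], "rotation": [0, 0, 0]},
    {"fingers": 1, "delta_pos": [0.56, -0.49, 0], "rotation": [0, 0, 0]}
  ]
}}

```text
time_s: 2.52
tcp_pos: [0.3948, -0.0654, 0.2313]
ee_rot: [[0.904, 0.428, 0.0], [0.428, -0.904, 0.0], [0.0, 0.0, -1.0]]
wrist_force: [0.5, -0.4, 0.2]
gripper_width: 0.0856
```

>>> {"method": "apply_moves", "body": {
  "moves": [
    {"fingers": 1, "delta_pos": [0.56, -0.49, 0], "rotation": [0, 0, 0]},
    {"fingers": 1, "delta_pos": [0.56, -0.49, 0], "rotation": [0, 0, 0]},
    {"fingers": 1, "delta_pos": [0.56, -0.49, 0], "rotation": [0, 0, 0]},
    {"fingers": 1, "delta_pos": [0.56, -0.49, 0], "rotation": [0, 0, 0]},
    {"fingers": 1, "delta_pos": [0.56, -0.49, 0], "rotation": [0, 0, 0]}
  ]
}}

```text
time_s: 2.93
tcp_pos: [0.4534, 0.0715, 0.2312]
ee_rot: [[0.903, 0.429, -0.0], [0.429, -0.903, -0.0], [-0.0, -0.0, -1.0]]
wrist_force: [1.4, -0.3, 1.1]
gripper_width: 0.0852
```

>>> {"method": "apply_moves", "body": {
  "moves": [
    {"fingers": 1, "delta_pos": [0.08, 0.04, 0.68], "rotation": [0, 0, 0]},
    {"fingers": 1, "delta_pos": [0, 0, 0.68], "rotation": [0, 0, 0]},
    {"fingers": 1, "delta_pos": [0, 0, 0.68], "rotation": [0, 0, 0]},
    {"fingers": 1, "delta_pos": [0, 0, 0.68], "rotation": [0, 0, 0]},
    {"fingers": 1, "delta_pos": [0, 0, 0.68], "rotation": [0, 0, 0]}
  ]
}}

```text
time_s: 3.35
tcp_pos: [0.4565, 0.07, 0.094]
ee_rot: [[0.903, 0.429, -0.0], [0.429, -0.903, 0.0], [-0.0, -0.0, -1.0]]
wrist_force: [0.5, -0.3, -0.2]
gripper_width: 0.0856
```

>>> {"method": "apply_moves", "body": {
  "moves": [
    {"fingers": 1, "delta_pos": [0, 0, 0.68], "rotation": [0, 0, 0]},
    {"fingers": 1, "delta_pos": [0, 0, 0.68], "rotation": [0, 0, 0]},
    {"fingers": 1, "delta_pos": [0, 0, 0.65], "rotation": [0, 0, 0]},
    {"fingers": 1, "delta_pos": [0, 0, 0], "rotation": [0, 0, 0]}
  ]
}}

```text
time_s: 3.68
tcp_pos: [0.4541, 0.0701, 0.0112]
ee_rot: [[0.903, 0.429, -0.008], [0.429, -0.903, 0.001], [-0.007, -0.004, -1.0]]
wrist_force: [-0.3, -0.3, 0.2]
gripper_width: 0.0853
```

>>> {"method": "apply_moves", "body": {
  "moves": [
    {"fingers": -1, "delta_pos": [0, 0, 0], "rotation": [0, 0, 0]},
    {"fingers": -1, "delta_pos": [0, 0, 0], "rotation": [0, 0, 0]},
    {"fingers": -1, "delta_pos": [0, 0, 0], "rotation": [0, 0, 0]},
    {"fingers": -1, "delta_pos": [0, 0, 0], "rotation": [0, 0, 0]},
    {"fingers": -1, "delta_pos": [0, 0, 0], "rotation": [0, 0, 0]}
  ],
  "squeeze": 40
}}

```text
time_s: 4.1
tcp_pos: [0.4581, 0.0698, 0.0168]
ee_rot: [[0.902, 0.432, 0.004], [0.432, -0.902, -0.0], [0.004, 0.002, -1.0]]
wrist_force: [-0.7, 0.1, 8.3]
gripper_width: 0.0592
```

>>> {"method": "apply_moves", "body": {
  "moves": [
    {"fingers": -1, "delta_pos": [0, 0, -0.3], "rotation": [0, 0, 0]},
    {"fingers": -1, "delta_pos": [0, 0, -0.3], "rotation": [0, 0, 0]},
    {"fingers": -1, "delta_pos": [0, 0, 0], "rotation": [0, 0, 6.5]},
    {"fingers": -1, "delta_pos": [0, 0, 0], "rotation": [0, 0, 6.5]},
    {"fingers": -1, "delta_pos": [0, 0, 0], "rotation": [0, 0, 6.5]}
  ]
}}

```text
time_s: 4.52
tcp_pos: [0.4569, 0.0699, 0.0399]
ee_rot: [[0.995, 0.101, 0.001], [0.101, -0.995, -0.0], [0.001, 0.0, -1.0]]
wrist_force: [-0.1, -0.2, -3.2]
gripper_width: 0.0591
```

>>> {"method": "apply_moves", "body": {
  "moves": [
    {"fingers": -1, "delta_pos": [0, 0, 0], "rotation": [0, 0, 6.5]},
    {"fingers": -1, "delta_pos": [0, 0, 0], "rotation": [0, 0, 6.5]},
    {"fingers": -1, "delta_pos": [0.55, 0.09, 0], "rotation": [0, 0, 0]},
    {"fingers": -1, "delta_pos": [0.55, 0.09, 0], "rotation": [0, 0, 0]},
    {"fingers": -1, "delta_pos": [0.55, 0.09, 0], "rotation": [0, 0, 0]}
  ]
}}

```text
time_s: 4.93
tcp_pos: [0.5218, 0.0511, 0.0398]
ee_rot: [[0.993, -0.12, 0.001], [-0.12, -0.993, -0.0], [0.001, 0.0, -1.0]]
wrist_force: [0.2, 0.6, -2.4]
gripper_width: 0.0594
```

>>> {"method": "apply_moves", "body": {
  "moves": [
    {"fingers": -1, "delta_pos": [0, 0, 0], "rotation": [0, 0, 0]},
    {"fingers": -1, "delta_pos": [0, 0, 0], "rotation": [0, 0, 0]}
  ]
}}

```text
time_s: 5.1
tcp_pos: [0.5213, 0.051, 0.0393]
ee_rot: [[0.993, -0.121, 0.001], [-0.121, -0.993, -0.0], [0.001, 0.0, -1.0]]
wrist_force: [-1.2, 0.1, -3.6]
gripper_width: 0.0593
```

>>> {"method": "apply_moves", "body": {
  "moves": [
    {"fingers": -1, "delta_pos": [0, 0, 0.3], "rotation": [0, 0, 0]},
    {"fingers": -1, "delta_pos": [0, 0, 0.2], "rotation": [0, 0, 0]},
    {"fingers": -1, "delta_pos": [0, 0, 0.05], "rotation": [0, 0, 0]},
    {"fingers": -1, "delta_pos": [0, 0, 0], "rotation": [0, 0, 0]}
  ]
}}

```text
time_s: 5.43
tcp_pos: [0.5201, 0.0516, 0.0171]
ee_rot: [[0.993, -0.119, -0.001], [-0.119, -0.993, 0.0], [-0.001, 0.0, -1.0]]
wrist_force: [-0.1, 0.5, -3.8]
gripper_width: 0.0596
```

>>> {"method": "apply_moves", "body": {
  "moves": [
    {"fingers": 1, "delta_pos": [0, 0, 0], "rotation": [0, 0, 0]},
    {"fingers": 1, "delta_pos": [0, 0, 0], "rotation": [0, 0, 0]},
    {"fingers": 1, "delta_pos": [0, 0, 0], "rotation": [0, 0, 0]},
    {"fingers": 1, "delta_pos": [0, 0, 0], "rotation": [0, 0, 0]}
  ]
}}

```text
time_s: 5.77
tcp_pos: [0.521, 0.0513, 0.0171]
ee_rot: [[0.993, -0.12, 0.0], [-0.12, -0.993, -0.0], [0.0, -0.0, -1.0]]
wrist_force: [0.7, -0.1, 0.3]
gripper_width: 0.0853
```

>>> {"method": "apply_moves", "body": {
  "moves": [
    {"fingers": 1, "delta_pos": [0, 0, -0.4], "rotation": [0, 0, 0]},
    {"fingers": 1, "delta_pos": [0, 0, -0.8], "rotation": [0, 0, 0]},
    {"fingers": 1, "delta_pos": [0, 0, -0.8], "rotation": [0, 0, 0]},
    {"fingers": 1, "delta_pos": [0, 0, -0.8], "rotation": [0, 0, 0]},
    {"fingers": 1, "delta_pos": [0, 0, -0.8], "rotation": [0, 0, 0]}
  ]
}}

```text
time_s: 6.18
tcp_pos: [0.5207, 0.0513, 0.1626]
ee_rot: [[0.993, -0.12, 0.0], [-0.12, -0.993, 0.0], [0.0, -0.0, -1.0]]
wrist_force: [-0.3, 0.1, -0.9]
gripper_width: 0.0857
```

>>> {"method": "apply_moves", "body": {
  "moves": [
    {"fingers": 1, "delta_pos": [0, 0, -0.8], "rotation": [0, 0, 0]},
    {"fingers": 1, "delta_pos": [0, 0, -0.8], "rotation": [0, 0, 0]},
    {"fingers": 1, "delta_pos": [0, 0, -0.8], "rotation": [0, 0, 0]},
    {"fingers": 1, "delta_pos": [0, 0, 0], "rotation": [0, 0, -7.1]},
    {"fingers": 1, "delta_pos": [0, 0, 0], "rotation": [0, 0, -7.1]}
  ]
}}

```text
time_s: 6.6
tcp_pos: [0.5215, 0.0512, 0.2589]
ee_rot: [[0.991, 0.133, 0.004], [0.133, -0.991, -0.0], [0.004, 0.001, -1.0]]
wrist_force: [0.3, -0.2, -0.5]
gripper_width: 0.0854
```

>>> {"method": "apply_moves", "body": {
  "moves": [
    {"fingers": 1, "delta_pos": [-0.25, 0.77, 0], "rotation": [0, 0, -0.5]},
    {"fingers": 1, "delta_pos": [-0.25, 0.77, 0], "rotation": [0, 0, 0]},
    {"fingers": 1, "delta_pos": [-0.25, 0.77, 0], "rotation": [0, 0, 0]},
    {"fingers": 1, "delta_pos": [-0.25, 0.77, 0], "rotation": [0, 0, 0]},
    {"fingers": 1, "delta_pos": [-0.25, 0.77, 0], "rotation": [0, 0, 0]}
  ]
}}

```text
time_s: 7.02
tcp_pos: [0.4915, -0.1094, 0.257]
ee_rot: [[0.991, 0.136, 0.0], [0.136, -0.991, -0.0], [0.0, 0.0, -1.0]]
wrist_force: [-0.1, 0.6, 0.3]
gripper_width: 0.0853
```

>>> {"method": "apply_moves", "body": {
  "moves": [
    {"fingers": 1, "delta_pos": [-0.25, 0.77, 0], "rotation": [0, 0, 0]},
    {"fingers": 1, "delta_pos": [-0.25, 0.77, 0], "rotation": [0, 0, 0]},
    {"fingers": 1, "delta_pos": [0, 0, 0], "rotation": [0, 0, 0]}
  ]
}}

```text
time_s: 7.27
tcp_pos: [0.4797, -0.1763, 0.2567]
ee_rot: [[0.991, 0.132, -0.0], [0.132, -0.991, -0.001], [-0.001, 0.001, -1.0]]
wrist_force: [-0.5, -0.3, -0.2]
gripper_width: 0.0854
```

Run:
```python
from h import *
s=robot.sense(); print(s["tcp_pos"].round(4),s["ee_rot"].round(3).tolist(),s["qpos"].round(1))
d=save("wrist","w1"); e=save("top","t1")
a=d["img"][:,:,::-1]; b=e["img"][125:275,190:400,::-1]
b=cv2.resize(b,None,fx=2.4,fy=2.4,interpolation=cv2.INTER_CUBIC)
c=np.zeros((384+0,0,3),np.uint8)
cv2.imwrite("pics/m1.png",np.hstack([cv2.resize(a,(400,300)),cv2.resize(b,(400,286))[:286] if 0 else cv2.copyMakeBorder(cv2.resize(b,(400,286)),0,14,0,0,cv2.BORDER_CONSTANT)]))
```

```text
[ 0.4797 -0.1763  0.2567] [[0.991, 0.132, -0.0], [0.132, -0.991, -0.001], [-0.001, 0.001, -1.0]] [-33.3  15.1  85.7  -0.1  79.2 -40.8]
```

View pics/m1.png

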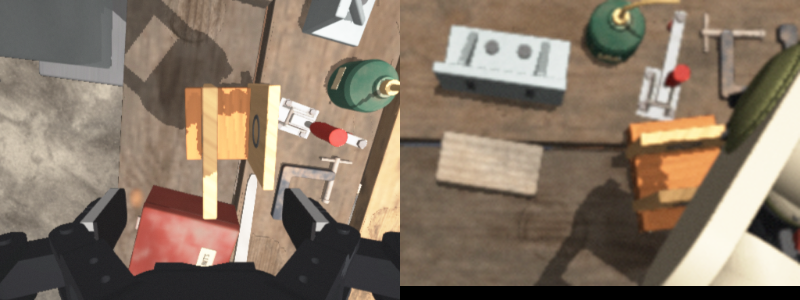

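Left half (wrist camera): the tall board's top edge, at column ~210, lies between the open fingers at 122 and 285. Right half (top camera): the block at (490,163) is parallel to the plate face. I'll grip the board now.

>>> {"method": "apply_moves", "body": {
  "moves": [
    {"fingers": 1, "delta_pos": [0.06, -0.08, 0.6], "rotation": [0, 0, -0.5]},
    {"fingers": 1, "delta_pos": [0, 0, 0.6], "rotation": [0, 0, 0]},
    {"fingers": 1, "delta_pos": [0, 0, 0.6], "rotation": [0, 0, 0]},
    {"fingers": 1, "delta_pos": [0, 0, 0.6], "rotation": [0, 0, 0]},
    {"fingers": 1, "delta_pos": [0, 0, 0], "rotation": [0, 0, 0]}
  ]
}}

```text
time_s: 7.78
tcp_pos: [0.4811, -0.166, 0.1571]
ee_rot: [[0.989, 0.146, -0.006], [0.146, -0.989, 0.004], [-0.006, -0.005, -1.0]]
wrist_force: [-0.3, 0.0, -0.4]
gripper_width: 0.0856
```

>>> {"method": "apply_moves", "body": {
  "moves": [
    {"fingers": -1, "delta_pos": [0, 0, 0], "rotation": [0, 0, 0]},
    {"fingers": -1, "delta_pos": [0, 0, 0], "rotation": [0, 0, 0]},
    {"fingers": -1, "delta_pos": [0, 0, 0], "rotation": [0, 0, 0]},
    {"fingers": -1, "delta_pos": [0, 0, 0], "rotation": [0, 0, 0]},
    {"fingers": -1, "delta_pos": [0, 0, 0], "rotation": [0, 0, 0]}
  ],
  "squeeze": 60
}}

```text
time_s: 8.2
tcp_pos: [0.483, -0.1684, 0.1618]
ee_rot: [[0.989, 0.145, 0.001], [0.145, -0.989, -0.001], [0.001, 0.001, -1.0]]
wrist_force: [0.4, 0.2, -0.6]
gripper_width: 0.0255
```

>>> {"method": "apply_moves", "body": {
  "moves": [
    {"fingers": -1, "delta_pos": [0, 0, 0], "rotation": [0, 0, 0]},
    {"fingers": -1, "delta_pos": [0, 0, 0], "rotation": [0, 0, 0]},
    {"fingers": -1, "delta_pos": [0, 0, 0], "rotation": [0, 0, 0]},
    {"fingers": -1, "delta_pos": [0, 0, 0], "rotation": [0, 0, 0]},
    {"fingers": -1, "delta_pos": [0, 0, 0], "rotation": [0, 0, 0]}
  ]
}}

```text
time_s: 8.62
tcp_pos: [0.4829, -0.1685, 0.1615]
ee_rot: [[0.989, 0.145, 0.001], [0.145, -0.989, -0.001], [0.001, 0.001, -1.0]]
wrist_force: [0.6, 0.4, 6.7]
gripper_width: 0.0113
```

>>> {"method": "apply_moves", "body": {
  "moves": [
    {"fingers": -1, "delta_pos": [0, 0, -0.3], "rotation": [0, 0, 0]},
    {"fingers": -1, "delta_pos": [0, 0, -0.6], "rotation": [0, 0, 0]},
    {"fingers": -1, "delta_pos": [0, 0, -0.7], "rotation": [0, 0, 0]},
    {"fingers": -1, "delta_pos": [0, 0, -0.7], "rotation": [0, 0, 0]},
    {"fingers": -1, "delta_pos": [0, 0, -0.7], "rotation": [0, 0, 0]}
  ]
}}

```text
time_s: 9.03
tcp_pos: [0.4821, -0.168, 0.2815]
ee_rot: [[0.989, 0.145, -0.002], [0.145, -0.989, 0.001], [-0.001, -0.001, -1.0]]
wrist_force: [0.7, -0.9, -2.9]
gripper_width: 0.0114
```

>>> {"method": "apply_moves", "body": {
  "moves": [
    {"fingers": -1, "delta_pos": [0, 0, -0.7], "rotation": [0, 0, 0]},
    {"fingers": -1, "delta_pos": [0, 0, 0], "rotation": [0, 0, 5.1]},
    {"fingers": -1, "delta_pos": [0, 0, 0], "rotation": [0, 0, 5.1]},
    {"fingers": -1, "delta_pos": [0, 0, 0], "rotation": [0, 0, 5.1]},
    {"fingers": -1, "delta_pos": [0, 0, 0], "rotation": [0, 0, 0]}
  ]
}}

```text
time_s: 9.45
tcp_pos: [0.4824, -0.1682, 0.3082]
ee_rot: [[0.992, -0.125, -0.001], [-0.125, -0.992, 0.001], [-0.002, -0.001, -1.0]]
wrist_force: [-0.1, -0.2, -2.8]
gripper_width: 0.0114
```

>>> {"method": "apply_moves", "body": {
  "moves": [
    {"fingers": -1, "delta_pos": [0.27, -0.7, 0], "rotation": [0, 0, 0]},
    {"fingers": -1, "delta_pos": [0.27, -0.7, 0], "rotation": [0, 0, 0]},
    {"fingers": -1, "delta_pos": [0.27, -0.7, 0], "rotation": [0, 0, 0]},
    {"fingers": -1, "delta_pos": [0.27, -0.7, 0], "rotation": [0, 0, 0]},
    {"fingers": -1, "delta_pos": [0.27, -0.7, 0], "rotation": [0, 0, 0]}
  ]
}}

```text
time_s: 9.87
tcp_pos: [0.5535, -0.0345, 0.3083]
ee_rot: [[0.993, -0.118, -0.001], [-0.118, -0.993, 0.0], [-0.001, -0.0, -1.0]]
wrist_force: [0.1, -0.5, -2.0]
gripper_width: 0.0112
```

>>> {"method": "apply_moves", "body": {
  "moves": [
    {"fingers": -1, "delta_pos": [0.27, -0.7, 0], "rotation": [0, 0, 0]},
    {"fingers": -1, "delta_pos": [0.27, -0.7, 0], "rotation": [0, 0, 0]},
    {"fingers": -1, "delta_pos": [0.27, -0.7, 0], "rotation": [0, 0, 0]},
    {"fingers": -1, "delta_pos": [0, 0, 0], "rotation": [0, 0, 0]}
  ]
}}

```text
time_s: 10.2
tcp_pos: [0.5966, 0.0479, 0.3075]
ee_rot: [[0.993, -0.114, -0.002], [-0.114, -0.993, 0.002], [-0.002, -0.002, -1.0]]
wrist_force: [-0.7, -1.6, -3.6]
gripper_width: 0.0114
```

>>> {"method": "apply_moves", "body": {
  "moves": [
    {"fingers": -1, "delta_pos": [0, 0, 0], "rotation": [0, -5, 0]},
    {"fingers": -1, "delta_pos": [0, 0, 0], "rotation": [0, -5, 0]},
    {"fingers": -1, "delta_pos": [0, 0, 0], "rotation": [0, -5, 0]},
    {"fingers": -1, "delta_pos": [0, 0, 0], "rotation": [0, -5, 0]},
    {"fingers": -1, "delta_pos": [0, 0, 0], "rotation": [0, 0, 0]}
  ]
}}

```text
time_s: 10.62
tcp_pos: [0.5964, 0.0428, 0.3055]
ee_rot: [[0.93, -0.12, -0.347], [-0.112, -0.993, 0.043], [-0.349, -0.001, -0.937]]
wrist_force: [0.1, 0.4, -4.3]
gripper_width: 0.0108
```

Run:
```python
from h import *
s=robot.sense(); p=s["tcp_pos"];R=s["ee_rot"]; print(p.round(4),R.round(3).tolist(),s["qpos"].round(1),s["wrist_force"].round(1))
for h in(.05,.01,0): print(h,(R.T@(np.array([.6163,.0448,.1444+h])-p)/.04).round(2))
e=save("side","s2",(120,60,380,260),3)
```

```text
[0.5964 0.0428 0.3055] [[0.93, -0.12, -0.347], [-0.112, -0.993, 0.043], [-0.349, -0.001, -0.937]] [ -7.1  39.   45.   -0.  116.4  -0.2] [ 0.1  0.4 -4.3]
0.05 [ 1.43 -0.11  2.43]
0.01 [ 1.78 -0.11  3.37]
0 [ 1.86 -0.11  3.6 ]
```

View pics/s2.png

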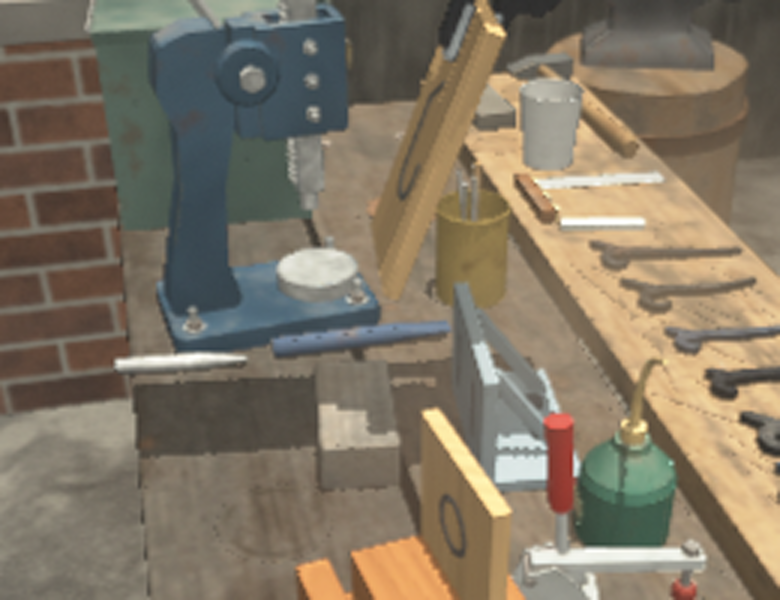

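The board is held and tilted with its hook side out at (420,150). The block stands in front of the plate. I'll lower the board.

>>> {"method": "apply_moves", "body": {
  "moves": [
    {"fingers": -1, "delta_pos": [0.36, -0.03, 0.61], "rotation": [0, 0, 0]},
    {"fingers": -1, "delta_pos": [0.36, -0.03, 0.61], "rotation": [0, 0, 0]},
    {"fingers": -1, "delta_pos": [0.36, -0.03, 0.61], "rotation": [0, 0, 0]},
    {"fingers": -1, "delta_pos": [0.35, -0.02, 0.6], "rotation": [0, 0, 0]},
    {"fingers": -1, "delta_pos": [0, 0, 0], "rotation": [0, 0, 0]}
  ]
}}

```text
time_s: 11.08
tcp_pos: [0.615, 0.0456, 0.193]
ee_rot: [[0.931, -0.12, -0.345], [-0.113, -0.993, 0.042], [-0.347, -0.0, -0.938]]
wrist_force: [-0.8, 0.3, -4.5]
gripper_width: 0.0116
```

>>> {"method": "apply_moves", "body": {
  "moves": [
    {"fingers": -1, "delta_pos": [0.12, 0, 0.3], "rotation": [0, 0, 0]},
    {"fingers": -1, "delta_pos": [0.12, 0, 0.3], "rotation": [0, 0, 0]},
    {"fingers": -1, "delta_pos": [0.1, 0, 0.3], "rotation": [0, 0, 0]},
    {"fingers": -1, "delta_pos": [0, 0, 0], "rotation": [0, 0, 0]}
  ]
}}

```text
time_s: 11.42
tcp_pos: [0.6162, 0.0454, 0.1593]
ee_rot: [[0.933, -0.121, -0.34], [-0.113, -0.993, 0.041], [-0.342, -0.0, -0.94]]
wrist_force: [-0.7, 0.1, -3.9]
gripper_width: 0.0112
```

Run:
```python
from h import *
s=robot.sense(); p=s["tcp_pos"];R=s["ee_rot"]; print(p.round(4),R.round(3).tolist(),s["qpos"].round(1),s["wrist_force"].round(1))
for h in(.005,0): print(h,(R.T@(np.array([.6163,.0448,.1444+h])-p)/.04).round(2))
e=save("side","s3",(180,110,340,230),5)
```

```text
[0.6162 0.0454 0.1593] [[0.933, -0.121, -0.34], [-0.113, -0.993, 0.041], [-0.342, -0.0, -0.94]] [-6.7 45.1 55.6  0.1 99.3  0.2] [-0.7  0.1 -3.9]
0.005 [0.09 0.01 0.23]
0 [0.13 0.01 0.35]
```

View pics/s3.png

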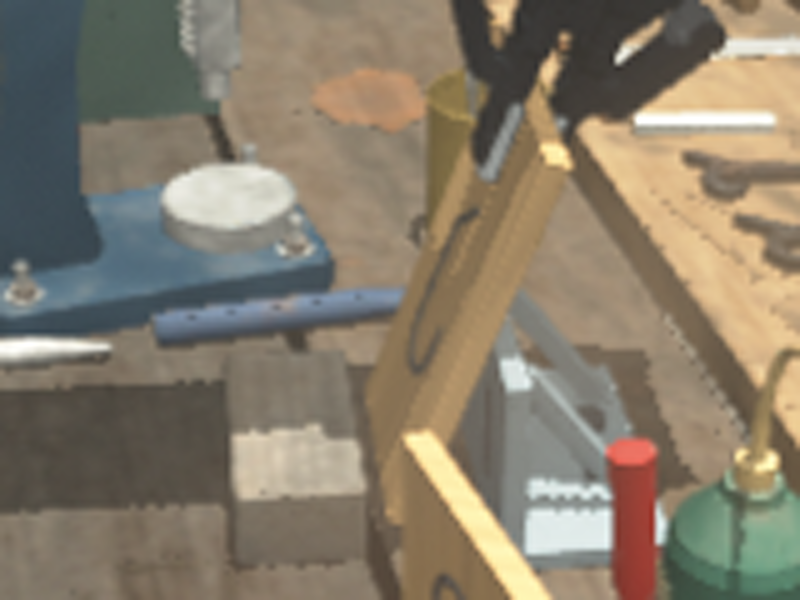

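The board sits between the block and the plate, close above the bench, with its foot near (390,515). I'll lower the last bit slowly and watch the force.

>>> {"method": "apply_moves", "body": {
  "moves": [
    {"fingers": -1, "delta_pos": [0.03, 0, 0.08], "rotation": [0, 0, 0]},
    {"fingers": -1, "delta_pos": [0.03, 0, 0.08], "rotation": [0, 0, 0]},
    {"fingers": -1, "delta_pos": [0.03, 0, 0.08], "rotation": [0, 0, 0]},
    {"fingers": -1, "delta_pos": [0, 0, 0], "rotation": [0, 0, 0]}
  ]
}}

```text
time_s: 11.8
tcp_pos: [0.6169, 0.0454, 0.149]
ee_rot: [[0.933, -0.121, -0.34], [-0.114, -0.993, 0.042], [-0.342, -0.0, -0.94]]
wrist_force: [0.3, -0.2, -3.3]
gripper_width: 0.0115
```

>>> {"method": "apply_moves", "body": {
  "moves": [
    {"fingers": -1, "delta_pos": [0.02, 0, 0.04], "rotation": [0, 0, 0]},
    {"fingers": -1, "delta_pos": [0.01, 0, 0.04], "rotation": [0, 0, 0]},
    {"fingers": -1, "delta_pos": [0, 0, 0], "rotation": [0, 0, 0]}
  ]
}}

```text
time_s: 12.05
tcp_pos: [0.6169, 0.0454, 0.1456]
ee_rot: [[0.933, -0.121, -0.34], [-0.114, -0.993, 0.042], [-0.343, -0.0, -0.939]]
wrist_force: [-0.9, -0.4, -4.2]
gripper_width: 0.0111
```

>>> {"method": "apply_moves", "body": {
  "moves": [
    {"fingers": -1, "delta_pos": [0.01, 0, 0.024], "rotation": [0, 0, 0]},
    {"fingers": -1, "delta_pos": [0.01, 0, 0.024], "rotation": [0, 0, 0]},
    {"fingers": -1, "delta_pos": [0, 0, 0], "rotation": [0, 0, 0]}
  ]
}}

```text
time_s: 12.3
tcp_pos: [0.6169, 0.0455, 0.1443]
ee_rot: [[0.932, -0.121, -0.34], [-0.114, -0.993, 0.042], [-0.343, -0.0, -0.939]]
wrist_force: [-4.3, 1.5, 2.7]
gripper_width: 0.0114
```

>>> {"method": "apply_moves", "body": {
  "moves": [
    {"fingers": -1, "delta_pos": [0.01, 0, 0.024], "rotation": [0, 0, 0]},
    {"fingers": -1, "delta_pos": [0, 0, 0], "rotation": [0, 0, 0]}
  ]
}}

```text
time_s: 12.47
tcp_pos: [0.6169, 0.0455, 0.1441]
ee_rot: [[0.933, -0.121, -0.34], [-0.114, -0.993, 0.042], [-0.342, -0.0, -0.94]]
wrist_force: [-5.6, 1.0, 7.7]
gripper_width: 0.0113
```

>>> {"method": "apply_moves", "body": {
  "moves": [
    {"fingers": -1, "delta_pos": [0.01, 0, 0.024], "rotation": [0, 0, 0]},
    {"fingers": -1, "delta_pos": [0, 0, 0], "rotation": [0, 0, 0]}
  ]
}}

```text
time_s: 12.63
tcp_pos: [0.617, 0.0455, 0.1441]
ee_rot: [[0.933, -0.121, -0.339], [-0.114, -0.993, 0.041], [-0.342, -0.0, -0.94]]
wrist_force: [-5.9, 0.8, 14.8]
gripper_width: 0.0111
```

>>> {"method": "apply_moves", "body": {
  "moves": [
    {"fingers": -1, "delta_pos": [-0.01, 0, -0.03], "rotation": [0, 0, 0]},
    {"fingers": -0.6, "delta_pos": [0, 0, 0], "rotation": [0, 0, 0]},
    {"fingers": -0.4, "delta_pos": [0, 0, 0], "rotation": [0, 0, 0]},
    {"fingers": -0.2, "delta_pos": [0, 0, 0], "rotation": [0, 0, 0]},
    {"fingers": -0.2, "delta_pos": [0, 0, 0], "rotation": [0, 0, 0]}
  ]
}}

```text
time_s: 13.05
tcp_pos: [0.6175, 0.0452, 0.1428]
ee_rot: [[0.933, -0.122, -0.339], [-0.114, -0.993, 0.041], [-0.342, 0.0, -0.94]]
wrist_force: [-0.4, -0.4, 0.9]
gripper_width: 0.0339
```

Run:
```python
from h import *
s=robot.sense(); print(s["tcp_pos"].round(4),s["gripper_width"],s["wrist_force"].round(1))
e=save("side","s4",(180,110,340,230),5)
```

```text
[0.6175 0.0452 0.1428] 0.03393992029113949 [-0.4 -0.4  0.9]
```

View pics/s4.png

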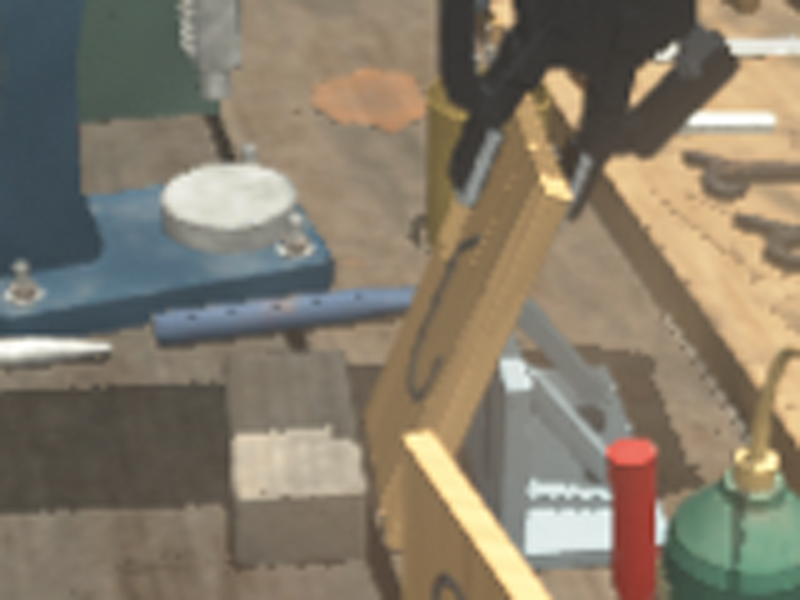

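The board leans on the plate with the fingers clear of it, and there is a small gap to the block. I'll withdraw along the tool axis, untilt, and go in front of the block.

>>> {"method": "apply_moves", "body": {
  "moves": [
    {"fingers": -0.2, "delta_pos": [0, 0, -0.3], "rotation": [0, 0, 0]},
    {"fingers": -0.2, "delta_pos": [0, 0, -0.6], "rotation": [0, 0, 0]},
    {"fingers": -0.2, "delta_pos": [0, 0, -0.6], "rotation": [0, 0, 0]},
    {"fingers": -0.2, "delta_pos": [0, 0, -0.6], "rotation": [0, 0, 0]},
    {"fingers": -0.2, "delta_pos": [0, 0, -0.6], "rotation": [0, 0, 0]}
  ]
}}

```text
time_s: 13.52
tcp_pos: [0.6542, 0.0408, 0.2456]
ee_rot: [[0.933, -0.121, -0.339], [-0.114, -0.993, 0.041], [-0.342, 0.0, -0.94]]
wrist_force: [0.0, 0.7, -0.2]
gripper_width: 0.0343
```

>>> {"method": "apply_moves", "body": {
  "moves": [
    {"fingers": -0.2, "delta_pos": [0, 0, 0], "rotation": [0, 5, 0]},
    {"fingers": -0.2, "delta_pos": [0, 0, 0], "rotation": [0, 5, 0]},
    {"fingers": -0.2, "delta_pos": [0, 0, 0], "rotation": [0, 5, 0]},
    {"fingers": -0.2, "delta_pos": [0, 0, 0], "rotation": [0, 5, 0]},
    {"fingers": -0.2, "delta_pos": [0, 0, 0], "rotation": [0, 0, 0]}
  ]
}}

```text
time_s: 13.93
tcp_pos: [0.6525, 0.0414, 0.2453]
ee_rot: [[0.993, -0.121, 0.003], [-0.121, -0.993, -0.0], [0.003, -0.0, -1.0]]
wrist_force: [-0.2, -1.1, 0.7]
gripper_width: 0.0343
```

>>> {"method": "apply_moves", "body": {
  "moves": [
    {"fingers": -0.2, "delta_pos": [-0.67, 0.01, 0], "rotation": [0, 0, 0]},
    {"fingers": -0.2, "delta_pos": [-0.67, 0.01, 0], "rotation": [0, 0, 0]},
    {"fingers": -0.2, "delta_pos": [-0.67, 0.01, 0], "rotation": [0, 0, 0]},
    {"fingers": -0.2, "delta_pos": [-0.67, 0.01, 0], "rotation": [0, 0, 0]},
    {"fingers": -0.2, "delta_pos": [-0.67, 0.01, 0], "rotation": [0, 0, 0]}
  ]
}}

```text
time_s: 14.35
tcp_pos: [0.5199, 0.0551, 0.2446]
ee_rot: [[0.993, -0.122, -0.002], [-0.122, -0.993, 0.0], [-0.002, -0.0, -1.0]]
wrist_force: [0.6, -0.4, 0.4]
gripper_width: 0.034
```

>>> {"method": "apply_moves", "body": {
  "moves": [
    {"fingers": -0.2, "delta_pos": [-0.67, 0.01, 0], "rotation": [0, 0, 0]},
    {"fingers": -0.2, "delta_pos": [-0.67, 0.01, 0], "rotation": [0, 0, 0]},
    {"fingers": -0.2, "delta_pos": [-0.67, 0.01, 0], "rotation": [0, 0, 0]},
    {"fingers": -0.2, "delta_pos": [0, 0, 0], "rotation": [0, 0, -7]},
    {"fingers": -0.2, "delta_pos": [0, 0, 0], "rotation": [0, 0, -7]}
  ]
}}

```text
time_s: 14.77
tcp_pos: [0.4405, 0.0637, 0.2454]
ee_rot: [[0.992, 0.128, -0.002], [0.128, -0.992, 0.0], [-0.001, -0.0, -1.0]]
wrist_force: [-0.9, 0.3, -0.5]
gripper_width: 0.0342
```

>>> {"method": "apply_moves", "body": {
  "moves": [
    {"fingers": 1, "delta_pos": [0, 0, 0], "rotation": [0, 0, -7]},
    {"fingers": 1, "delta_pos": [0, 0, 0], "rotation": [0, 0, -7]},
    {"fingers": 1, "delta_pos": [0, 0, 0], "rotation": [0, 0, -7]},
    {"fingers": 1, "delta_pos": [0, 0, 0], "rotation": [0, 0, -7]},
    {"fingers": 1, "delta_pos": [0, 0, 0], "rotation": [0, 0, -7]}
  ]
}}

```text
time_s: 15.18
tcp_pos: [0.4414, 0.0635, 0.2449]
ee_rot: [[0.739, 0.674, -0.002], [0.674, -0.739, 0.0], [-0.002, -0.002, -1.0]]
wrist_force: [0.3, -0.3, 0.0]
gripper_width: 0.0854
```

>>> {"method": "apply_moves", "body": {
  "moves": [
    {"fingers": 1, "delta_pos": [0, 0, 0], "rotation": [0, 0, -7]},
    {"fingers": 1, "delta_pos": [0, 0, 0], "rotation": [0, 0, -7]},
    {"fingers": 1, "delta_pos": [0, 0, 0], "rotation": [0, 0, -7]},
    {"fingers": 1, "delta_pos": [0, 0, 0], "rotation": [0, 0, -7]},
    {"fingers": 1, "delta_pos": [0, 0, 0], "rotation": [0, 0, -7]}
  ]
}}

```text
time_s: 15.6
tcp_pos: [0.4414, 0.0635, 0.2449]
ee_rot: [[0.219, 0.976, -0.002], [0.976, -0.219, 0.0], [-0.0, -0.002, -1.0]]
wrist_force: [0.5, -0.0, 0.6]
gripper_width: 0.0852
```

>>> {"method": "apply_moves", "body": {
  "moves": [
    {"fingers": 1, "delta_pos": [0, 0, 0], "rotation": [0, 0, -6]},
    {"fingers": 1, "delta_pos": [0, 0, 0], "rotation": [0, 0, 0]}
  ]
}}

```text
time_s: 15.77
tcp_pos: [0.4414, 0.0635, 0.2449]
ee_rot: [[0.118, 0.993, -0.002], [0.993, -0.118, 0.0], [0.0, -0.002, -1.0]]
wrist_force: [-0.7, -0.5, 0.0]
gripper_width: 0.0855
```

Run:
```python
from h import *
s=robot.sense(); p=s["tcp_pos"];R=s["ee_rot"]; print(p.round(4),R.round(3).tolist(),s["qpos"].round(1),s["wrist_force"].round(1))
c=np.array([.9925,-.122]);pl=np.array([.606,.0415]);dd=p[:2]-pl; print("plate frame",dd@c,dd@np.array([.122,.9925]))
e=save("top","t5",(220,140,320,215),8)
```

```text
[0.4414 0.0635 0.2449] [[0.118, 0.993, -0.002], [0.993, -0.118, 0.0], [0.0, -0.002, -1.0]] [ -6.9   7.3  97.1  -0.   75.7 -90.2] [-0.7 -0.5  0. ]
plate frame -0.16602776782532905 0.0017615476475035423
```

View pics/t5.png

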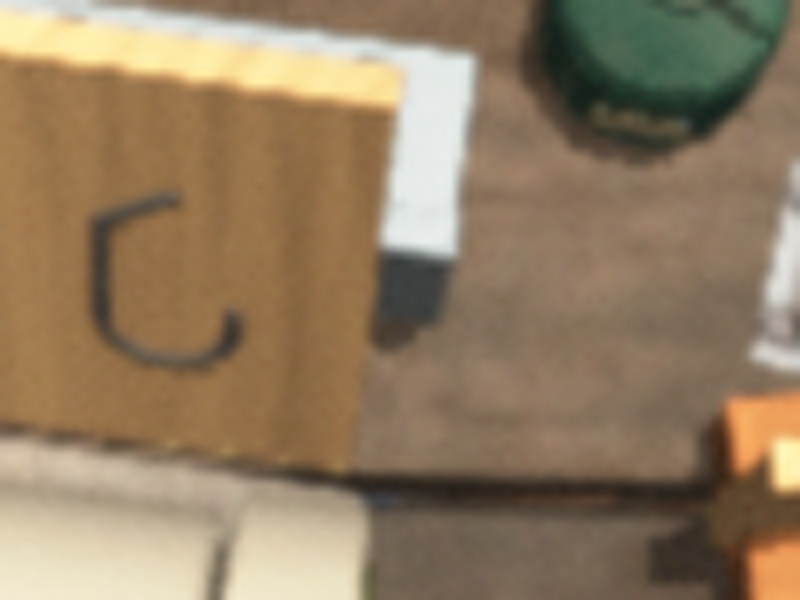

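The board is square to the plate. The block is hidden under the arm. I'll come down in front of it and push it in with both fingertips, watching the force.

>>> {"method": "apply_moves", "body": {
  "moves": [
    {"fingers": 1, "delta_pos": [0, 0, 0.83], "rotation": [0, 0, 0]},
    {"fingers": 1, "delta_pos": [0, 0, 0.83], "rotation": [0, 0, 0]},
    {"fingers": 1, "delta_pos": [0, 0, 0.83], "rotation": [0, 0, 0]},
    {"fingers": 1, "delta_pos": [0, 0, 0.83], "rotation": [0, 0, 0]},
    {"fingers": 1, "delta_pos": [0, 0, 0.83], "rotation": [0, 0, 0]}
  ]
}}

```text
time_s: 16.23
tcp_pos: [0.4411, 0.0636, 0.0772]
ee_rot: [[0.125, 0.992, -0.001], [0.992, -0.125, 0.0], [0.0, -0.001, -1.0]]
wrist_force: [1.2, -0.9, 0.5]
gripper_width: 0.0855
```

>>> {"method": "apply_moves", "body": {
  "moves": [
    {"fingers": 1, "delta_pos": [0, 0, 0.8], "rotation": [0, 0, 0]},
    {"fingers": 1, "delta_pos": [0, 0, 0.6], "rotation": [0, 0, 0]},
    {"fingers": 1, "delta_pos": [0, 0, 0.2], "rotation": [0, 0, 0]},
    {"fingers": 1, "delta_pos": [0, 0, 0], "rotation": [0, 0, 0]},
    {"fingers": 1, "delta_pos": [0, 0, 0], "rotation": [0, 0, 0]}
  ]
}}

```text
time_s: 16.65
tcp_pos: [0.4415, 0.0636, 0.0152]
ee_rot: [[0.123, 0.992, 0.0], [0.992, -0.123, -0.0], [0.0, 0.0, -1.0]]
wrist_force: [-0.1, -0.4, 1.0]
gripper_width: 0.0853
```

>>> {"method": "apply_moves", "body": {
  "moves": [
    {"fingers": 1, "delta_pos": [0, 0.2, 0], "rotation": [0, 0, 0]},
    {"fingers": 1, "delta_pos": [0, 0.2, 0], "rotation": [0, 0, 0]},
    {"fingers": 1, "delta_pos": [0, 0.2, 0], "rotation": [0, 0, 0]},
    {"fingers": 1, "delta_pos": [0, 0.15, 0], "rotation": [0, 0, 0]},
    {"fingers": 1, "delta_pos": [0, 0, 0], "rotation": [0, 0, 0]}
  ]
}}

```text
time_s: 17.07
tcp_pos: [0.4723, 0.0597, 0.015]
ee_rot: [[0.122, 0.993, 0.002], [0.993, -0.122, -0.0], [-0.0, 0.002, -1.0]]
wrist_force: [-0.2, -0.1, -0.2]
gripper_width: 0.0849
```

>>> {"method": "apply_moves", "body": {
  "moves": [
    {"fingers": 1, "delta_pos": [0, 0.04, 0], "rotation": [0, 0, 0]},
    {"fingers": 1, "delta_pos": [0, 0.04, 0], "rotation": [0, 0, 0]},
    {"fingers": 1, "delta_pos": [0, 0.04, 0], "rotation": [0, 0, 0]}
  ]
}}

```text
time_s: 17.32
tcp_pos: [0.4752, 0.0595, 0.0144]
ee_rot: [[0.121, 0.993, -0.0], [0.993, -0.121, 0.0], [0.0, -0.0, -1.0]]
wrist_force: [0.1, -0.6, 0.3]
gripper_width: 0.0853
```

>>> {"method": "apply_moves", "body": {
  "moves": [
    {"fingers": 1, "delta_pos": [0, 0.04, 0], "rotation": [0, 0, 0]},
    {"fingers": 1, "delta_pos": [0, 0.04, 0], "rotation": [0, 0, 0]}
  ]
}}

```text
time_s: 17.48
tcp_pos: [0.4785, 0.0591, 0.0145]
ee_rot: [[0.121, 0.993, -0.0], [0.993, -0.121, 0.0], [0.0, -0.0, -1.0]]
wrist_force: [-0.4, -0.2, 0.2]
gripper_width: 0.0854
```

>>> {"method": "apply_moves", "body": {
  "moves": [
    {"fingers": 1, "delta_pos": [0, 0.04, 0], "rotation": [0, 0, 0]},
    {"fingers": 1, "delta_pos": [0, 0.04, 0], "rotation": [0, 0, 0]}
  ]
}}

```text
time_s: 17.65
tcp_pos: [0.4813, 0.0587, 0.0144]
ee_rot: [[0.121, 0.993, -0.001], [0.993, -0.121, 0.0], [-0.0, -0.001, -1.0]]
wrist_force: [-4.1, -0.7, 2.2]
gripper_width: 0.0854
```

>>> {"method": "apply_moves", "body": {
  "moves": [
    {"fingers": 1, "delta_pos": [0, 0.04, 0], "rotation": [0, 0, 0]}
  ]
}}

```text
time_s: 17.73
tcp_pos: [0.4828, 0.0586, 0.0143]
ee_rot: [[0.121, 0.993, -0.001], [0.993, -0.121, 0.0], [-0.0, -0.001, -1.0]]
wrist_force: [-2.5, -0.2, 2.5]
gripper_width: 0.0851
```

>>> {"method": "apply_moves", "body": {
  "moves": [
    {"fingers": 1, "delta_pos": [0, 0.04, 0], "rotation": [0, 0, 0]}
  ]
}}

```text
time_s: 17.82
tcp_pos: [0.4847, 0.0584, 0.0144]
ee_rot: [[0.121, 0.993, -0.001], [0.993, -0.121, 0.0], [0.0, -0.001, -1.0]]
wrist_force: [-2.2, -0.2, 1.2]
gripper_width: 0.0852
```

>>> {"method": "apply_moves", "body": {
  "moves": [
    {"fingers": 1, "delta_pos": [0, 0.03, 0], "rotation": [0, 0, 0]}
  ]
}}

```text
time_s: 17.9
tcp_pos: [0.4861, 0.0582, 0.0144]
ee_rot: [[0.121, 0.993, -0.0], [0.993, -0.121, 0.0], [0.0, -0.0, -1.0]]
wrist_force: [-1.7, -0.5, 1.0]
gripper_width: 0.0852
```

>>> {"method": "apply_moves", "body": {
  "moves": [
    {"fingers": 1, "delta_pos": [0, 0.03, 0], "rotation": [0, 0, 0]}
  ]
}}

```text
time_s: 17.98
tcp_pos: [0.4872, 0.058, 0.0144]
ee_rot: [[0.121, 0.993, -0.0], [0.993, -0.121, 0.0], [0.0, -0.0, -1.0]]
wrist_force: [-2.4, -0.4, 1.1]
gripper_width: 0.0852
```

>>> {"method": "apply_moves", "body": {
  "moves": [
    {"fingers": 1, "delta_pos": [0, 0.03, 0], "rotation": [0, 0, 0]}
  ]
}}

```text
time_s: 18.07
tcp_pos: [0.4883, 0.0579, 0.0144]
ee_rot: [[0.121, 0.993, -0.0], [0.993, -0.121, 0.0], [0.0, -0.0, -1.0]]
wrist_force: [-7.2, 1.0, 3.3]
gripper_width: 0.0853
```

Run:
```python
from h import *
e=save("side","s6",(205,160,305,235),8)
print(robot.sense()["wrist_force"].round(1))
```

```text
[-1.9  0.8  2.1]
```

View pics/s6.png

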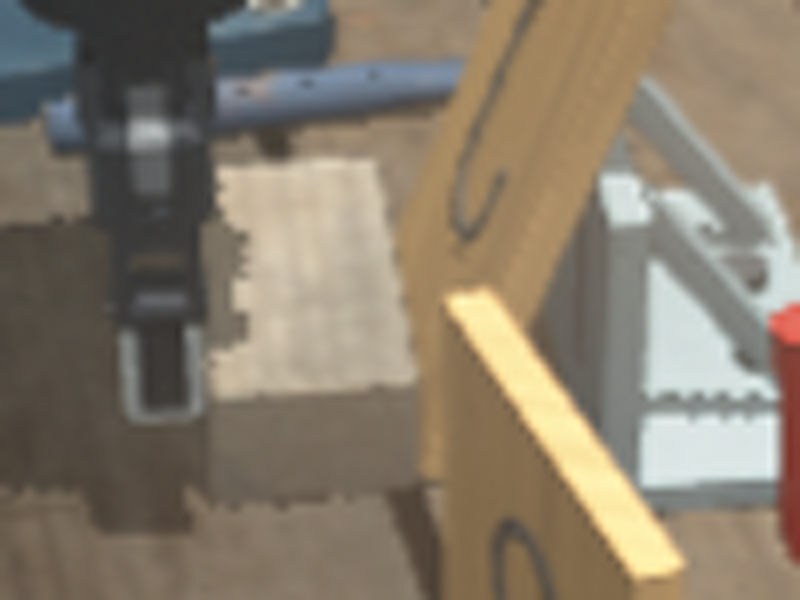

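The force jumped to 7 N, and in the picture the block's long side meets the board's foot at (420,475). I'll back off, rise and check.

>>> {"method": "apply_moves", "body": {
  "moves": [
    {"fingers": 1, "delta_pos": [0, -0.3, 0], "rotation": [0, 0, 0]},
    {"fingers": 1, "delta_pos": [0, -0.6, 0], "rotation": [0, 0, 0]},
    {"fingers": 1, "delta_pos": [0, -0.6, 0], "rotation": [0, 0, 0]},
    {"fingers": 1, "delta_pos": [0, 0, -0.8], "rotation": [0, 0, 0]},
    {"fingers": 1, "delta_pos": [0, 0, -0.8], "rotation": [0, 0, 0]}
  ]
}}

```text
time_s: 18.53
tcp_pos: [0.4273, 0.0653, 0.0784]
ee_rot: [[0.121, 0.993, -0.003], [0.993, -0.121, 0.0], [0.0, -0.003, -1.0]]
wrist_force: [0.2, -0.4, 0.7]
gripper_width: 0.0851
```

>>> {"method": "apply_moves", "body": {
  "moves": [
    {"fingers": 1, "delta_pos": [0, 0, -0.8], "rotation": [0, 0, 0]},
    {"fingers": 1, "delta_pos": [0, 0, -0.8], "rotation": [0, 0, 0]},
    {"fingers": 1, "delta_pos": [0, 0, -0.8], "rotation": [0, 0, 0]},
    {"fingers": 1, "delta_pos": [-0.8, -0.2, 0], "rotation": [0, 0, 0]},
    {"fingers": 1, "delta_pos": [-0.8, -0.2, 0], "rotation": [0, 0, 0]}
  ]
}}

```text
time_s: 18.95
tcp_pos: [0.4062, 0.0032, 0.1763]
ee_rot: [[0.118, 0.993, 0.005], [0.993, -0.118, -0.002], [-0.001, 0.006, -1.0]]
wrist_force: [1.0, -0.3, -0.8]
gripper_width: 0.0852
```

>>> {"method": "apply_moves", "body": {
  "moves": [
    {"fingers": 1, "delta_pos": [-0.8, -0.2, 0], "rotation": [0, 0, 0]},
    {"fingers": 1, "delta_pos": [-0.8, 0, 0], "rotation": [0, 0, 0]},
    {"fingers": 1, "delta_pos": [-0.8, 0, 0], "rotation": [0, 0, 0]},
    {"fingers": 1, "delta_pos": [-0.8, 0, 0], "rotation": [0, 0, 0]},
    {"fingers": 1, "delta_pos": [-0.8, 0, 0], "rotation": [0, 0, 0]}
  ]
}}

```text
time_s: 19.37
tcp_pos: [0.3777, -0.1562, 0.1748]
ee_rot: [[0.122, 0.993, 0.002], [0.993, -0.122, -0.001], [-0.001, 0.002, -1.0]]
wrist_force: [0.5, -0.7, -0.0]
gripper_width: 0.0857
```

>>> {"method": "apply_moves", "body": {
  "moves": [
    {"fingers": 1, "delta_pos": [0, 0, 0], "rotation": [0, 0, 0]},
    {"fingers": 1, "delta_pos": [0, 0, 0], "rotation": [0, 0, 0]}
  ]
}}

```text
time_s: 19.53
tcp_pos: [0.3779, -0.1556, 0.1745]
ee_rot: [[0.124, 0.992, 0.001], [0.992, -0.124, -0.001], [-0.0, 0.001, -1.0]]
wrist_force: [0.6, 1.0, -0.6]
gripper_width: 0.0853
```

Run:
```python
from h import *
e=save("top","t7"); f=save("side","s7")
a=cv2.resize(e["img"][140:240,195:300,::-1],(400,381),interpolation=cv2.INTER_CUBIC); b=cv2.resize(f["img"][130:235,195:305,::-1],(400,381),interpolation=cv2.INTER_CUBIC)
cv2.imwrite("pics/m7.png",np.hstack([a,b]))
```

```text
(no output)
```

View pics/m7.png

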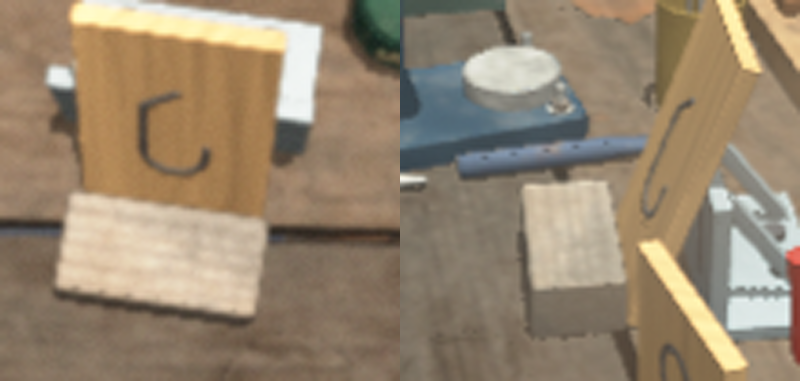

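Run:
```python
from h import *
d=dict(np.load("pics/t7.npz")); k=400/105; ky=3.81
o=lambda u,v:(195+(u+.5)/k-.5,140+(v+.5)/ky-.5)
f=lambda u,v,z:p2w(d,o(u,v),z)
c=np.array([.9925,-.122]);n=np.array([.122,.9925]);pl=np.array([.606,.0415])
def pr(t,P): q=P[:2]-pl; print(t,(q@c).round(4),(q@n).round(4))
for t,u,v,z in [("blkBL",70,193,.043),("blkBR",268,220,.043),("blkFR",253,315,.043),("blkFL",56,290,.043),
 ("brd topfront L",74,25,.183),("brd topfront R",282,52,.183),("brd face L at .045",85,192,.045),("brd face R",262,215,.045)]: pr(t,f(u,v,z))
print(robot.sense()["time_s"])
```

```text
blkBL -0.0507 0.0591
blkBR -0.0495 -0.0583
blkFR -0.1059 -0.0576
blkFL -0.1083 0.0578
brd topfront L 0.0147 0.0526
brd topfront R 0.0162 -0.0528
brd face L at .045 -0.0491 0.0502
brd face R -0.0473 -0.0544
19.6333
```

Run:
```python
from h import *
print(workorder.finish_job())
```

```text
the job is handed in; nothing more can be done
None
```

I set the tall board leaning on the angle plate with its hook side out, put the hardwood block against its foot, and handed the job in at about 19.6 s; no verdict comes back.

**What I did:** I set the block down parallel to the plate, about 6 mm short of where the foot would stand. Next I lifted the tall board out of the rack, tilted it 20° and lowered it until it touched both bench and plate, then released it. Finally I pushed the block in with the open fingertips until it met the foot, where the force rose from about 2 N to 7 N.

**Last checks, from the top and side pictures and the force readings:**

| Check | Result |
|---|---|
| Board lean | about 19–20° |
| Board squareness to plate | within about 1° |
| Board middle to plate middle | within 2 mm |
| Foot distance out from plate | about 48 mm (estimated from where I set it down) |
| Block's long side to the foot | at about 48–50 mm out, within about 2 mm |
| Block parallel to plate | within about 1° |
| Block middle to plate middle | within 1 mm |

The arm was clear of everything at the end. I did not measure the bystanders or the short board again, but I touched none of them and saw none out of place. None of these checks failed or disagreed. I viewed 9 pictures out of the budget of 10.

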